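# Clear the hatch and offer it up to its hinge

### The arm

A 7-joint arm with a two-finger parallel gripper is mounted at the origin on the work surface. World frame = base frame: x ahead of the robot, y to its left, z up, the work surface at z = 0. Lengths are in m, angles in rad, forces in N, time in s.
With the tool pointing down it reaches from about 0.425 to 1.025 m from the base axis. Payload 3.6 kg.
Tool frame: the origin (TCP) lies on the centre line of the jaws, within the pads' length; the fingertips stand 22 mm ahead of it and the grasp point (between the pads) lies 3 mm ahead of it; z points along the fingers, y is the line along which they close (so a half turn about z gives the same grasp; the last joint's range is limited). The gripper opens to 85 mm and grips with 20 to 120 N. Pads are 22 mm wide; open, the fingers measure 114 mm over their backs; the gripper's body (76 mm by 85 mm) begins 54 mm behind the grasp point. The pads swing forward as they close: fully open they stand 13 mm farther back than shut.
Start: joints at [1.194, 0.591, 0.048, 1.609, -0.033, 0.943, -0.034], TCP at [0.202, -0.696, 0.253] pointing down, gripper open.
Joint ranges: [-2.69, 2.69], [-0.47, 2.24], [-1.27, 1.36], [0.19, 2.51], [-1.53, 4.68], [0.08, 2.07], [-3.09, 3.09]. Speed limits (rad/s): [2.57, 2.57, 3.14, 3.14, 3.14, 3.14, 3.14].

### API

Orientations are given as [roll, pitch, yaw] about the fixed x, y, z axes, in that order (R = Rz(yaw) Ry(pitch) Rx(roll)).
In Python, from bench import ctrl, optics, job_done gives the robot as it stands.
- The arm moves only by the shell command python3 -m handwheel 'ROWS' [FORCE]. ROWS is JSON, a list that holds one entry, the list of rows, each a list of 7 numbers: the shift along the tool's x, y, z scaled (see below), then the turn, a rotation vector about the tool's x, y, z scaled (see below), then the opening, from -1 (shut) to 1 (fully open). A call has 1 to 12 rows; each row is the pose to reach, as a shift and turn from the pose commanded when the call began, along the tool's axes at that moment; what a row does not reach only later rows make up. The controller multiplies each number of a shift by 50 cm and each number of a turn by pi/4 rad. A row lasts 1/12 s, in which the tool goes at most 41.7 mm and 7.16 degrees, less where a joint would pass 70% of its speed; a pose out of reach is approached as far as the arm can. A call with a number of a shift or a turn outside -1 to 1 is refused whole. A call with a gripper value outside its range is refused whole. The fingers move at their own pace and stop on an object; FORCE is the grip in N (left out, the last holds). Time passes only in rows, so rows that repeat a pose let the fingers close. It gives the time, the measured TCP pose, the force, the opening and the grip force at its end, in the units of the state.
- ctrl.state(): the state, without advancing time (a new reading comes with each control period).
- optics.camera(name): name is "scene" or "top"; returns (picture, depth): 480x640x3 uint8, red, green, blue; 480x640 float32, m along the optical axis (not along the pixel's ray), 0 where there is no reading.
- optics.camera_params(name): a dict with "K" (3x3 intrinsics, pixels), "k1" (the pictures are not rectified: a ray, as slopes to the right and down, at radius r is drawn at 1 + k1 r^2 times it, then the intrinsics apply), "rvec" (rotation vector, rad) and "tvec" (3), from world to camera coordinates, as OpenCV has them. Camera axes: x right, y down, z forward; pixel columns grow to the right and rows downward; lengths in m; the calibration is good to about 2 mm. A picture is of the moment at which its call begins. camera_params takes no time and is no camera call.
- job_done(): hands the job in; it is judged then, once.
The state is a dict: "time_s": time; "joint_positions": joint angles; "dq": joint speeds; "joint_efforts": joint torques, N m; "position": TCP position; "orientation": TCP orientation; "wrist_force": force on the tool from outside, world axes, zero at the start; "ft_torque": the same for the moment, N m; "opening": finger opening in m; "gripper_force": force on a finger pad.
Only numpy, scipy, OpenCV 4.12 (cv2) and the standard library are available. Lean on these libraries where they do the work, as an engineer would, in place of code of your own. Each camera call takes 0.05 s, during which the arm holds its last target. There are 200 camera calls.

### The job

Pick up the sheet-metal hatch by its black grip and tip it over the white scrap bin so that the three painted offcuts slide off it into the bin. Then bring the empty hatch, level, to the front of the dark steel housing so that its brass knuckle stands in the gap between the housing's two brass knuckles with all three holes in one straight line, ready for the hinge pin. Finish while still holding the hatch there by its grip, free of the housing and not resting or leaning on it; leave the hammer, the pin block and the roll of tape alone.

Things in the scene. Friction and masses are not known exactly. Their poses are not given: they have to be found in the camera images.
- hatch: Aluminium hatch leaf, loose, about 0.3 to 0.45 kg, lying flat on the bench, a 4 mm thick plate from x = -65 to +54 mm and 110 mm wide in y. Origin: on the underside; x points towards the knuckle edge, z up, y along the knuckle's hole. Both y edges carry flanges 12 mm high; the -x edge is open and flush, so pieces slide off there (smooth metal: they start to slide at 15 to 23 degrees of tilt).
- hatch_grip (a point): Where to grasp the hatch: centre of the black upright grip, 45 mm above the hatch's underside at hatch x = 15 mm, y = 0. The grip is a block 14 mm thick in hatch x, 50 mm long in y, its top 62 mm above the underside. Axes as the hatch's.
- hatch_knuckle (a point): Centre of the hatch's single brass knuckle, on the axis of its 14 mm hole: a tube 24 mm outside diameter, 30 mm long along hatch y, on a 26 mm wide tongue; at hatch x = 72 mm, 12 mm above the underside. Axes as the hatch's.
- fixed_axis (a point): Midpoint of the gap between the housing's two fixed brass knuckles, on the axis of their 14 mm holes, 97 mm above the bench; y runs along the hole axis, x points into the housing (away from the side where the hatch is held), z up. The fixed knuckles are tubes 24 mm in diameter and 25 mm long, the gap between them is 38 mm (y = -19 to +19 mm), open above, below and in front; 16 mm behind the axis (x = +16 mm) stand the housing's front wall and leaf.
- housing: Dark folded steel box, fixed to the bench, open on top, 85 mm high, 160 mm wide in y, from x = 16 to 168 mm. Origin on the bench right below the hinge axis, axes as fixed_axis.
- bin_in (a point): Centre of the inner floor of the white plastic scrap bin, fixed to the bench: open box 170 x 170 mm outside, 70 mm high, walls 4 mm. Axes along its sides, z up.
- red_center (a point): Centre of the red offcut, a loose block 24 x 20 x 14 mm, lying on the hatch between its grip and its open edge.
- blue_center (a point): Centre of the blue offcut, a loose block 20 x 20 x 16 mm, lying on the hatch between its grip and its open edge.
- yellow_center (a point): Centre of the yellow offcut, a loose block 18 x 24 x 12 mm, lying on the hatch between its grip and its open edge.
- hammer: Hammer 260 mm long lying on the bench, to be left alone.
- pin_block: Wooden block 60 x 60 x 35 mm with the 8 mm hinge pin standing in it, 91 mm high in all, to be left alone.
- tape: Green roll of tape lying flat, 90 mm in diameter, 25 mm high, to be left alone.
Things that resemble listed ones, but are neither listed nor needed, are in the scene too. What is meant by the part that bears red_center is not pink or purple, and is the smaller of those in its own colour.

How it is judged:
On the way, in this order (a step that is already met when the one before it is completed fails the run):
1. the hatch, lifted off the bench, is tipped above the bin (angle between hatch_grip's own z axis and vertical above 0.25 rad and horizontal distance between hatch and bin_in below 0.17 m and height (world z) of hatch above 0.06 m).
2. all three offcuts are in the bin (x of red_center in the frame of bin_in between -0.083 and 0.083 m and y of red_center in the frame of bin_in between -0.083 and 0.083 m and z of each of red_center, blue_center, yellow_center in the frame of bin_in below 0.06 m and x of blue_center in the frame of bin_in between -0.083 and 0.083 m and y of blue_center in the frame of bin_in between -0.083 and 0.083 m and x of yellow_center in the frame of bin_in between -0.083 and 0.083 m and y of yellow_center in the frame of bin_in between -0.083 and 0.083 m), for 0.2 s.
At the end, for the whole second after the job is handed in: Offcuts in the bin; hatch knuckle within 4 mm of the fixed axis (4.5 mm along it), hole axis within 0.08 rad, hatch in front of the housing, level within 0.1 rad, still (under 0.02 m/s), held by the fingers (over 2 N), pressing on the housing under 2 N (all of step 2 and x of hatch_knuckle in the frame of fixed_axis between -0.004 and 0.004 m and y of hatch_knuckle in the frame of fixed_axis between -0.0045 and 0.0045 m and z of hatch_knuckle in the frame of fixed_axis between -0.004 and 0.004 m and angle between the y axis of hatch_knuckle and the y axis of fixed_axis, either way round below 0.08 rad and angle between hatch_knuckle's own z axis and vertical below 0.1 rad and x of hatch_grip in the frame of fixed_axis below -0.03 m and contact force between the fingers and hatch above 2 N and contact force between hatch and housing below 2 N and linear speed of hatch below 0.02 m/s); the arm keeps its last pose, push and grip.
It fails at once if the hammer is shifted more than 20 mm (distance of hammer from where it was at the start of the episode above 0.02 m).
It fails at once if the pin block is shifted more than 20 mm (distance of pin_block from where it was at the start of the episode above 0.02 m).
It fails at once if the roll of tape is shifted more than 20 mm (distance of tape from where it was at the start of the episode above 0.02 m).
It also fails if it takes over 54 s, if anything falls off the work surface, if the arm or the gripper's body presses on something with over 40 N, if the wrist force passes 120 N, or if a joint passes its speed limit or range.

## Working session

There is one attempt and no reset: what is moved stays moved. The work goes in short steps, Python scripts to look and compute and a shell command to move; the robot and the scene stay as the last step left them, time stands still between calls to the robot, and variables do not carry over. Pictures are saved under pics/ and viewed, at most 10 in all, crops included, and the job is handed in when it is done.

```bash
mkdir -p pics; ls; python3 - <<'E'
from bench import ctrl, optics
import cv2,numpy as np
for n in("scene","top"):
    p,d=optics.camera(n); cv2.imwrite(f"pics/{n}0.png",p[:,:,::-1]); np.savez(f"{n}0.npz",p=p,d=d)
    print(n,optics.camera_params(n))
s=ctrl.state();print(s)
E
```

```text
pics
scene {'K': array([[492.0146077 ,   0.        , 315.25230606],
       [  0.        , 492.0146077 , 239.91014493],
       [  0.        ,   0.        ,   1.        ]]), 'k1': -0.004534914910100117, 'rvec': array([ 2.3912299 ,  0.91788184, -0.28128072]), 'tvec': array([-0.39269627, -0.23829441,  1.24805889])}
top {'K': array([[451.94947867,   0.        , 311.91271207],
       [  0.        , 451.94947867, 247.84733795],
       [  0.        ,   0.        ,   1.        ]]), 'k1': -0.05351302320398144, 'rvec': array([ 2.19620989, -2.17369615,  0.07808687]), 'tvec': array([-0.01997628,  0.53064842,  0.89528639])}
{'time_s': 0.1, 'joint_positions': array([ 1.1944849 ,  0.5920645 ,  0.04834451,  1.6097296 , -0.03329694,
        0.94272156, -0.03372219]), 'dq': array([-0.00175477, -0.00335805,  0.00081726, -0.00316932, -0.00047291,
        0.00044535, -0.00143473]), 'joint_efforts': array([ 4.60908283e-03, -5.49999404e+01,  1.55315571e+00, -1.98825377e+01,
        9.70627181e-03,  3.84388230e-03, -3.67888919e-07]), 'position': array([ 0.20209854, -0.69550498,  0.25221617]), 'orientation': array([-3.13948001e+00,  1.44595477e-04,  2.82837138e-01]), 'wrist_force': array([-0.11559483,  1.25990037,  0.07096549]), 'ft_torque': array([0.01683476, 0.01466827, 0.03535797]), 'gripper_force': 0.0, 'opening': 0.08580339304453673}
```

View pics/scene0.png

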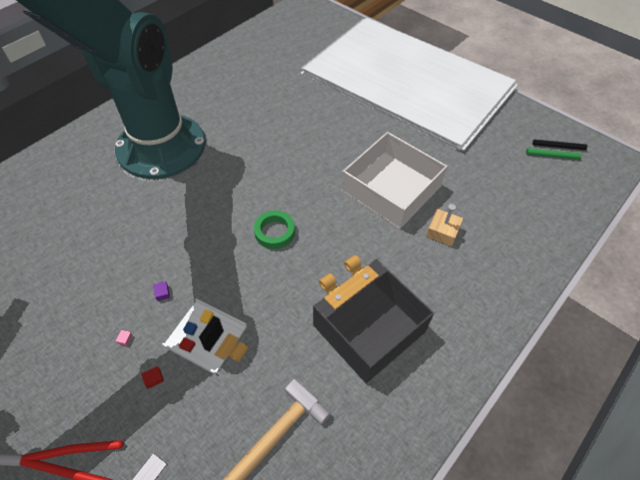

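View pics/top0.png

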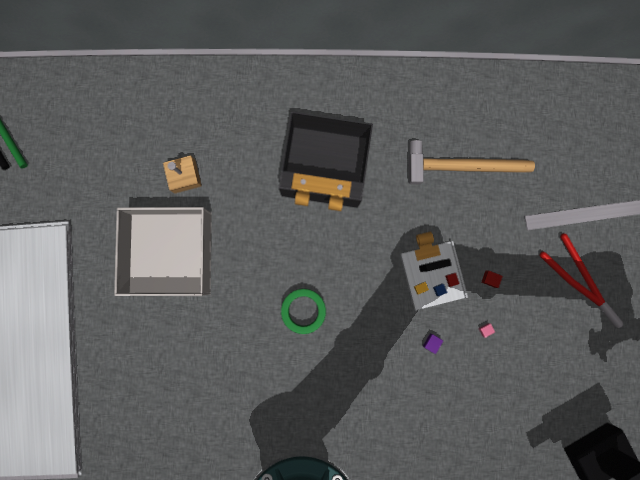

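Scene shows one hatch at top-view (435,272). Red candidates: (452,280) on the hatch and a larger dark red block at (492,279) on the bench; pink at (487,330) and purple at (433,343) are distractors. The one meant is the small red block on the hatch. The bin is at (162,252), the housing at (327,155) with its knuckles at (302,199) and (336,203), the tape at (303,311), the hammer at (417,160) and the pin block at (182,173).

```bash
cat > h.py <<'E'
import numpy as np,cv2
from bench import ctrl,optics
from scipy.spatial.transform import Rotation as Ro
def par(n):
    c=optics.camera_params(n); return c["K"],c["k1"],Ro.from_rotvec(c["rvec"]).as_matrix(),c["tvec"]
def ray(n,uv):
    K,k1,R,t=par(n); uv=np.atleast_2d(np.array(uv,float))
    s=cv2.undistortPoints(uv[:,None],K,np.array([k1,0,0,0,0.]))[:,0]
    return (-R.T@t), np.c_[s,np.ones(len(s))]@R
def atz(n,uv,z):
    o,d=ray(n,uv); return o+d*((np.asarray(z)-o[2])/d[:,2])[:,None]
def cloud(n,d):
    v,u=np.mgrid[:480,:640]; o,r=ray(n,np.c_[u.ravel(),v.ravel()])
    return (o+r*d.ravel()[:,None]).reshape(480,640,3)
def proj(n,P):
    K,k1,R,t=par(n); return cv2.projectPoints(np.atleast_2d(P).astype(float),cv2.Rodrigues(R)[0],t,K,np.array([k1,0,0,0,0.]))[0][:,0]
def toolR(s): return Ro.from_euler('xyz',s["orientation"])
E
python3 - <<'E'
import numpy as np,cv2
p=np.load('top0.npz')['p'][:,:,::-1]
a=cv2.resize(p[225:320,390:490],None,fx=5,fy=5,interpolation=2)[:475,:500]
b=cv2.resize(p[165:215,275:370],None,fx=3,fy=3,interpolation=2)
c=np.zeros((475,790,3),np.uint8); c[:,:500]=a; c[:150,500:785]=b
s=np.load('scene0.npz')['p'][:,:,::-1]
c[160:460,500:788]=cv2.resize(s[250:325,313:385],None,fx=4,fy=4,interpolation=2)
cv2.imwrite('pics/c1.png',c)
from h import *
for n in('top','scene'):
    C=cloud(n,np.load(n+'0.npz')['d'])
    m=lambda v,u:C[v,u].round(4)
    if n=='top':
        print('floor',m(250,165),'bench',m(300,240),'knk',m(199,302),m(203,336),'grip',m(266,435),'hk',m(239,426))
E
```

```text
floor [0.5243 0.2892 0.0037] bench [ 0.4233  0.1323 -0.002 ] knk [0.614  0.0046 0.1104] [ 0.6072 -0.0579  0.1107] grip [ 0.4951 -0.2529  0.0603] hk [ 0.5504 -0.244   0.0277]
```

View pics/c1.png

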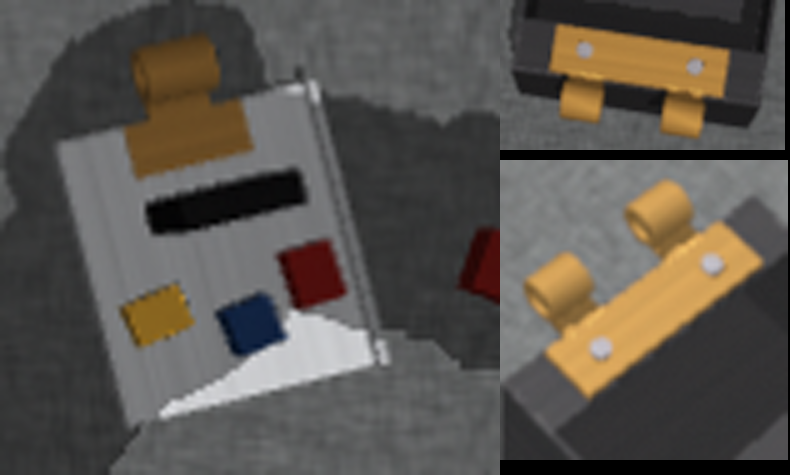

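The crop shows the grip top at top-view about (435.2,265.4), the red, blue and yellow blocks towards the open edge, and the larger red decoy off the hatch to the right. I'll fit poses from the depth.

```bash
python3 - <<'E'
from h import *
f=np.load('top0.npz');C=cloud('top',f['d']);p=f['p'].astype(int)
def line(P): 
    r=cv2.minAreaRect(P.astype(np.float32)); return r
bx=np.s_[225:320,390:490]
c=C[bx].reshape(-1,3);q=p[bx].reshape(-1,3)
g=c[(c[:,2]>.052)]; print('grip',len(g),g.mean(0),line(g[:,:2]*1000))
pl=c[(c[:,2]>.001)&(q.min(1)>80)]; print('plate',len(pl),line(pl[:,:2]*1000))
for nm,uv in dict(red=(452.5,279.5),blue=(440.3,289.7),yel=(421.3,287.8)).items(): print(nm,atz('top',uv,.018))
print('grip px',atz('top',[(420.2,268),(450.5,261),(435.2,265.4)],.062))
print('plate corners',atz('top',[(402,253.6),(416,310),(453.5,242),(466.5,296)],[.008,.008,.016,.016]))
print('hk ends',atz('top',[((150)/5+390,70/5+225),(217/5+390,52/5+225)],.022))
# knuckles
for n,b in (('top',np.s_[185:215,285:355]),('scene',np.s_[250:310,313:385])):
    f=np.load(n+'0.npz');D=cloud(n,f['d']);c=D[b].reshape(-1,3);q=f['p'][b].reshape(-1,3).astype(int)
    c=c[(q[:,0]-q[:,2]>60)&(c[:,2]>.07)]
    k=c[c[:,2]>.1]; print(n,'k',len(k),np.histogram(c[:,2],8),line(k[:,:2]*1000))
    for s in(0,1):
        kk=k[(k[:,1]>-.025)==bool(s)]; print(kk.mean(0),kk.min(0),kk.max(0), line(kk[:,:2]*1000))
# housing, bin rim
c=C[100:215,270:380].reshape(-1,3);k=c[(c[:,2]>.078)&(c[:,2]<.09)];print('hous',line(k[:,:2]*1000))
c=C[200:305,105:220].reshape(-1,3);k=c[(c[:,2]>.06)&(c[:,2]<.08)];print('bin',line(k[:,:2]*1000))
c=C[150:195,155:205].reshape(-1,3);k=c[(c[:,2]>.02)];print('pin',line(k[:,:2]*1000),c[:,2].max())
E
```

```text
grip 243 [ 0.49152762 -0.20859678  0.23746376] ((479.9142761230469, -149.69094848632812), (16.343400955200195, 270.654296875), 9.548918724060059)
plate 3517 ((485.3673400878906, -199.4600067138672), (194.5743408203125, 369.3464050292969), 0.2851259112358093)
red [[ 0.46953619 -0.30002548  0.018     ]]
blue [[ 0.44875034 -0.27491937  0.018     ]]
yel [[ 0.45228004 -0.23625857  0.018     ]]
grip px [[ 0.49095362 -0.22365657  0.062     ]
 [ 0.50501401 -0.28274373  0.062     ]
 [ 0.49623478 -0.25283292  0.062     ]]
plate corners [[ 0.521695   -0.19928941  0.008     ]
 [ 0.40698114 -0.22764574  0.008     ]
 [ 0.54599569 -0.30356064  0.016     ]
 [ 0.4363551  -0.32906581  0.016     ]]
hk ends [[ 0.55083342 -0.23324435  0.022     ]
 [ 0.5584632  -0.26066015  0.022     ]]
top k 320 (array([828,   0,   0,   0,   0,   0,   0,   2]), array([0.08273954, 0.18876069, 0.29478183, 0.40080297, 0.50682412,
       0.61284526, 0.7188664 , 0.82488755, 0.93090869])) ((545.6874389648438, -16.122886657714844), (87.04964447021484, 159.1018829345703), 81.96868896484375)
[ 0.60755612 -0.05675884  0.10715692] 
[... 739 characters left out ...]
354096  0.10031033] [ 0.89473429 -0.04558568  0.89279338] ((752.6312255859375, -225.4679412841797), (27.811372756958008, 470.6224365234375), 40.45569610595703)
[0.61993665 0.00341326 0.10697747] [ 0.60804152 -0.00825782  0.10019045] [0.62976839 0.01674486 0.11365266] ((618.9186401367188, 4.254289627075195), (24.99271583557129, 21.70088768005371), 89.84430694580078)
hous ((696.3718872070312, -37.21124267578125), (160.58677673339844, 168.2175750732422), 81.70987701416016)
bin ((518.2262573242188, 279.9080810546875), (168.9085235595703, 172.296142578125), 0.8066315054893494)
pin ((572.0418701171875, 147.6859893798828), (380.3935241699219, 80.0030517578125), 44.88926696777344) 0.9309086909114549
```

```bash
cat >> h.py <<'E'
def go(pos,yaw,tilt=0,show=True):
    """shift/turn (scaled) to TCP pos with hatch yaw, tilt>0 = open edge down"""
    s=ctrl.state(); R=toolR(s)
    T=Ro.from_euler('z',yaw)*Ro.from_euler('y',-tilt)*Ro.from_euler('z',np.pi/2)*Ro.from_euler('x',np.pi)
    sh=R.inv().apply(np.array(pos)-s["position"])/.5; tr=(R.inv()*T).as_rotvec()/(np.pi/4)
    print(s["time_s"].__round__(2),'pos',s["position"].round(4),'sh',sh.round(4),'tr',tr.round(4),'open',round(s["opening"],4),'F',s["gripper_force"],s["wrist_force"].round(1))
E
python3 -c "
from h import *
go([.497,-.2528,.17],.234)"
```

```text
0.1 pos [ 0.2021 -0.6955  0.2522] sh [ 0.8135 -0.6853  0.1658] tr [-2.3000e-03 -1.9000e-03 -1.9378e+00] open 0.0858 F 0.0 [-0.1  1.3  0.1]
```

```bash
python3 -m handwheel '[[[0.4,-0.34,0.04,0,0,-0.5,0.06],[0.4,-0.34,0.04,0,0,-0.5,0.06],[0.4,-0.34,0.04,0,0,-0.5,0.06],[0.4,-0.34,0.04,0,0,-0.5,0.06],[0.4,-0.34,0.04,0,0,-0.5,0.06],[0.4,-0.34,0.04,0,0,-0.5,0.06],[0.8135,-0.685,0.166,0,0,-1,0.06],[0.8135,-0.685,0.166,0,0,-1,0.06],[0.8135,-0.685,0.166,0,0,-1,0.06],[0.8135,-0.685,0.166,0,0,-1,0.06],[0.8135,-0.685,0.166,0,0,-1,0.06],[0.8135,-0.685,0.166,0,0,-1,0.06]]]'
python3 -c "
from h import *
go([.497,-.2528,.12],.234)"
```

```text
time_s: 1.1
position: [0.4762, -0.2842, 0.1785]
orientation: [-3.141, -0.0, 1.068]
wrist_force: [0.8, -1.0, -0.2]
opening: 0.0453
gripper_force: 0.0
1.1 pos [ 0.4762 -0.2842  0.1785] sh [0.0752 0.0063 0.1169] tr [-5.000e-04 -3.000e-04 -9.384e-01] open 0.0453 F 0.0 [ 0.8 -1.  -0.2]
```

```bash
python3 -m handwheel '[[[0,0,0,0,0,-0.94,0.06],[0,0,0,0,0,-0.94,0.06],[0,0,0,0,0,-0.94,0.06],[0,0,0,0,0,-0.94,0.06],[0,0,0,0,0,-0.94,0.06],[0,0,0,0,0,-0.94,0.06],[0,0,0,0,0,-0.94,0.06],[0,0,0,0,0,-0.94,0.06]]]'
python3 - <<'E'
from h import *
go([.497,-.2528,.046],.234)
p,d=optics.camera('scene');q,e=optics.camera('top')
c=np.hstack([cv2.resize(p[280:400,130:270],None,fx=2.8,fy=2.8),cv2.resize(q[225:345,380:520],None,fx=2.8,fy=2.8)])
cv2.imwrite('pics/c2.png',c[:,:,::-1])
print(proj('scene',[[.497,-.2528,.062]]),proj('top',[[.497,-.2528,.062]]))
# grip top in the scene picture 0
E
```

```text
time_s: 1.77
position: [0.4754, -0.286, 0.1787]
orientation: [-3.141, -0.001, 1.803]
wrist_force: [-0.3, 0.2, 0.2]
opening: 0.0452
gripper_force: 0.0
1.77 pos [ 0.4754 -0.286   0.1787] sh [0.0544 0.0574 0.2655] tr [-0.0004 -0.0009 -0.002 ] open 0.0452 F 0.0 [-0.3  0.2  0.2]
[[210.74597283 324.34877465]] [[435.17988533 265.003423  ]]
```

View pics/c2.png

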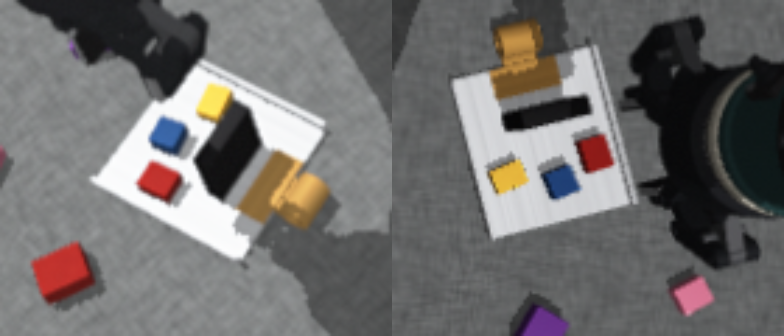

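The crop confirms the choice: the small red, blue and yellow blocks lie on the hatch, the bigger red and the pink and purple blocks are off it, and the black grip is where I predicted. Descending.

```bash
python3 -m handwheel '[[[0.054,0.057,0.05,0,0,0,0.06],[0.054,0.057,0.1,0,0,0,0.06],[0.054,0.057,0.15,0,0,0,0.06],[0.054,0.057,0.19,0,0,0,0.06],[0.054,0.057,0.22,0,0,0,0.06],[0.054,0.057,0.245,0,0,0,0.06],[0.054,0.057,0.265,0,0,0,0.06],[0.054,0.057,0.265,0,0,0,0.06],[0.054,0.057,0.265,0,0,0,0.06]]]' 80
python3 - <<'E'
from h import *
go([.497,-.2528,.046],.234)
E
```

```text
time_s: 2.62
position: [0.4971, -0.2528, 0.0463]
orientation: [-3.141, -0.0, 1.806]
wrist_force: [0.6, -0.2, 0.2]
opening: 0.0453
gripper_force: 0.0
2.62 pos [ 0.4971 -0.2528  0.0463] sh [ 0.0001 -0.0002  0.0007] tr [-0.0009 -0.0002  0.0018] open 0.0453 F 0.0 [ 0.6 -0.2  0.2]
```

```bash
python3 -m handwheel '[[[0,0,0,0,0,0,-0.4],[0,0,0,0,0,0,-0.5],[0,0,0,0,0,0,-0.6],[0,0,0,0,0,0,-0.7],[0,0,0,0,0,0,-0.8],[0,0,0,0,0,0,-1],[0,0,0,0,0,0,-1],[0,0,0,0,0,0,-1],[0,0,0,0,0,0,-1],[0,0,0,0,0,0,-1]]]' 80
python3 -m handwheel '[[[0,0,-0.005,0,0,0,-1],[0,0,-0.02,0,0,0,-1],[0,0,-0.045,0,0,0,-1],[0,0,-0.075,0,0,0,-1],[0,0,-0.11,0,0,0,-1],[0,0,-0.15,0,0,0,-1],[0,0,-0.19,0,0,0,-1],[0,0,-0.225,0,0,0,-1],[0,0,-0.255,0,0,0,-1],[0,0,-0.275,0,0,0,-1],[0,0,-0.285,0,0,0,-1],[0,0,-0.285,0,0,0,-1]]]'
python3 - <<'E'
from h import *
go([.593,.27,.22],0.0)
q,e=optics.camera('top');p,d=optics.camera('scene')
cv2.imwrite('pics/l.png',np.hstack([p[200:400,130:330],q[150:350,350:550]])[:,:,::-1])
E
```

```text
time_s: 3.45
position: [0.4974, -0.2534, 0.0475]
orientation: [3.141, 0.001, 1.806]
wrist_force: [-0.8, -0.1, 6.3]
opening: 0.0133
gripper_force: 78.2
time_s: 4.45
position: [0.4972, -0.2531, 0.1898]
orientation: [3.141, 0.001, 1.806]
wrist_force: [-0.2, -1.3, -4.0]
opening: 0.0133
gripper_force: 78.1
4.45 pos [ 0.4972 -0.2531  0.1898] sh [ 0.9725  0.4305 -0.0608] tr [0.0012 0.0009 0.3   ] open 0.0133 F 78.13989758491516 [-0.2 -1.3 -4. ]
```

View pics/l.png

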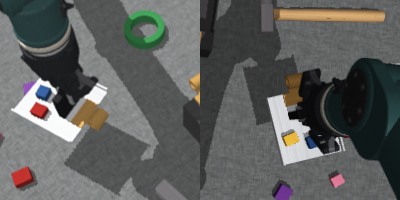

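```bash
python3 -m handwheel '[[[0.005,0.002,0,0,0,0,-1],[0.019,0.008,-0.001,0,0,0.006,-1],[0.042,0.018,-0.003,0,0,0.013,-1],[0.072,0.032,-0.005,0,0,0.022,-1],[0.109,0.048,-0.007,0,0,0.034,-1],[0.152,0.067,-0.01,0,0,0.047,-1],[0.2,0.089,-0.013,0,0,0.062,-1],[0.252,0.112,-0.016,0,0,0.078,-1],[0.308,0.136,-0.019,0,0,0.095,-1],[0.366,0.162,-0.023,0,0,0.113,-1],[0.426,0.188,-0.027,0,0,0.131,-1],[0.486,0.215,-0.03,0,0,0.15,-1]]]'
python3 -m handwheel '[[[0.06,0.02,-0.004,0,0,0.018,-1],[0.118,0.044,-0.007,0,0,0.036,-1],[0.176,0.066,-0.011,0,0,0.054,-1],[0.23,0.087,-0.014,0,0,0.07,-1],[0.282,0.107,-0.017,0,0,0.087,-1],[0.33,0.125,-0.02,0,0,0.102,-1],[0.372,0.142,-0.023,0,0,0.115,-1],[0.41,0.156,-0.025,0,0,0.127,-1],[0.44,0.168,-0.027,0,0,0.136,-1],[0.462,0.176,-0.029,0,0,0.143,-1],[0.475,0.181,-0.03,0,0,0.148,-1],[0.48,0.183,-0.03,0,0,0.15,-1]]]'
python3 -m handwheel '[[[0,0,0,0,0,0,-1],[0,0,0,0,0,0,-1]]]'
python3 - <<'E'
from h import *
go([.593,.28,.22],0.0)
q,e=optics.camera('top');p,d=optics.camera('scene')
cv2.imwrite('pics/t.png',np.hstack([p[50:290,280:520],q[120:360,60:300]])[:,:,::-1])
E
```

```text
time_s: 5.55
position: [0.5444, 0.0108, 0.2036]
orientation: [-3.14, -0.0, 1.688]
wrist_force: [0.8, 0.0, -4.5]
opening: 0.0133
gripper_force: 78.1
time_s: 6.55
position: [0.6073, 0.2587, 0.2188]
orientation: [-3.141, -0.0, 1.572]
wrist_force: [-0.6, -0.4, -4.8]
opening: 0.013
gripper_force: 78.2
time_s: 6.72
position: [0.6074, 0.2558, 0.2186]
orientation: [-3.141, 0.002, 1.569]
wrist_force: [0.3, -0.9, -5.1]
opening: 0.0133
gripper_force: 78.1
6.72 pos [0.6074 0.2558 0.2186] sh [ 0.0484 -0.0289 -0.0028] tr [-0.0013  0.0024 -0.0017] open 0.0133 F 78.14551591873169 [ 0.3 -0.9 -5.1]
```

View pics/t.png

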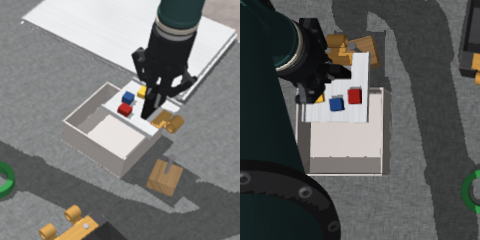

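```bash
python3 - <<'E'
from h import *
go([.595,.28,.19],0.0,.70)
go([.595,.28,.20],0.0,.25)
E
```

```text
6.82 pos [0.6076 0.2555 0.2188] sh [ 0.049  -0.0252  0.0575] tr [-0.8921  0.0029 -0.0017] open 0.0129 F 78.13528060913086 [ 0.2 -0.4 -5.4]
6.82 pos [0.6076 0.2555 0.2188] sh [ 0.049  -0.0252  0.0375] tr [-0.3192  0.0024 -0.0022] open 0.0129 F 78.13528060913086 [ 0.2 -0.4 -5.4]
```

```bash
python3 -m handwheel '[[[0.01,-0.005,0.01,-0.02,0,0,-1],[0.03,-0.015,0.02,-0.08,0,0,-1],[0.045,-0.023,0.03,-0.15,0,0,-1],[0.049,-0.025,0.04,-0.22,0,0,-1],[0.049,-0.025,0.045,-0.29,0,0,-1],[0.049,-0.025,0.05,-0.36,0,0,-1],[0.049,-0.025,0.057,-0.44,0,0,-1],[0.049,-0.025,0.057,-0.53,0,0,-1],[0.049,-0.025,0.057,-0.62,0,0,-1],[0.049,-0.025,0.057,-0.71,0,0,-1],[0.049,-0.025,0.057,-0.8,0,0,-1],[0.049,-0.025,0.057,-0.89,0,0,-1]]]'
python3 -m handwheel '[[[0,0,0,0,0,0,-1],[0,0,0,0,0,0,-1],[0,0,0,0,0,0,-1],[0,0,0,0,0,0,-1],[0,0,0,0,0,0,-1],[0,0,0,0,0,0,-1]]]'
python3 - <<'E'
from h import *
go([.605,.28,.24],0.0,0)
q,e=optics.camera('top');p,d=optics.camera('scene')
cv2.imwrite('pics/t2.png',np.hstack([p[50:290,280:520],q[120:360,60:300]])[:,:,::-1])
E
```

```text
time_s: 7.82
position: [0.5956, 0.275, 0.189]
orientation: [2.575, 0.024, 1.556]
wrist_force: [0.7, -0.7, -4.2]
opening: 0.0131
gripper_force: 78.6
time_s: 8.32
position: [0.5971, 0.2742, 0.1892]
orientation: [2.576, 0.023, 1.554]
wrist_force: [-0.2, 0.8, -3.3]
opening: 0.0132
gripper_force: 78.6
8.32 pos [0.5971 0.2742 0.1892] sh [ 0.0096  0.0678 -0.0775] tr [ 0.7204  0.0343 -0.0122] open 0.0132 F 78.60042572021484 [-0.2  0.8 -3.3]
```

View pics/t2.png

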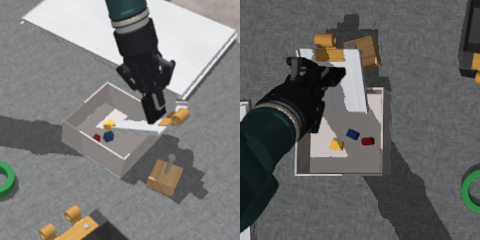

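All three offcuts lie in the bin: top crop (337,145), (353,133) and (367,141). The hatch is empty. Levelling it and moving to the housing front.

```bash
python3 -m handwheel '[[[0,0.01,-0.01,0.05,0.003,-0.001,-1],[0.002,0.02,-0.03,0.15,0.008,-0.003,-1],[0.005,0.04,-0.05,0.28,0.015,-0.006,-1],[0.008,0.055,-0.07,0.41,0.02,-0.008,-1],[0.01,0.068,-0.077,0.54,0.027,-0.01,-1],[0.01,0.068,-0.077,0.64,0.031,-0.011,-1],[0.01,0.068,-0.077,0.7,0.034,-0.012,-1],[0.01,0.068,-0.077,0.72,0.034,-0.012,-1],[0.01,0.068,-0.077,0.72,0.034,-0.012,-1],[0.01,0.068,-0.077,0.72,0.034,-0.012,-1]]]'
python3 - <<'E'
from h import *
go([.487,-.009,.22],-.14)
E
```

```text
time_s: 9.25
position: [0.6052, 0.2789, 0.2387]
orientation: [-3.141, 0.002, 1.569]
wrist_force: [-1.2, -0.6, -4.3]
opening: 0.013
gripper_force: 79.4
9.25 pos [0.6052 0.2789 0.2387] sh [-0.5761 -0.2354  0.039 ] tr [-0.0005  0.0031  0.1761] open 0.013 F 79.38811540603638 [-1.2 -0.6 -4.3]
```

```bash
python3 -m handwheel '[[[-0.01,-0.01,0,0,0,0.003,-1],[-0.04,-0.03,0.003,0,0,0.012,-1],[-0.09,-0.06,0.007,0,0.001,0.028,-1],[-0.15,-0.09,0.01,0,0.001,0.046,-1],[-0.215,-0.125,0.015,0,0.001,0.066,-1],[-0.285,-0.155,0.02,0,0.002,0.087,-1],[-0.355,-0.185,0.025,0,0.002,0.108,-1],[-0.42,-0.205,0.03,0,0.003,0.13,-1],[-0.485,-0.222,0.035,0,0.003,0.15,-1],[-0.535,-0.23,0.038,0,0.003,0.165,-1],[-0.566,-0.235,0.039,0,0.003,0.174,-1],[-0.576,-0.235,0.039,0,0.003,0.176,-1]]]'
python3 -m handwheel '[[[0,0,0.03,0,0,0,-1],[0,0,0.07,0,0,0,-1],[0,0,0.11,0,0,0,-1],[0,0,0.145,0,0,0,-1],[0,0,0.165,0,0,0,-1],[0,0,0.175,0,0,0,-1],[0,0,0.175,0,0,0,-1],[0,0,0.175,0,0,0,-1]]]'
python3 - <<'E'
from h import *
go([.487,-.009,.1325],-.14)
q,e=optics.camera('top');p,d=optics.camera('scene')
np.savez('pre.npz',q=q,e=e,p=p,d=d)
a=cv2.resize(p[235:335,270:390],None,fx=3.3,fy=3.3,interpolation=2);b=cv2.resize(q[170:270,270:390],None,fx=3.3,fy=3.3,interpolation=2)
cv2.imwrite('pics/pre.png',np.hstack([a,b])[:,:,::-1])
E
```

```text
time_s: 10.25
position: [0.4842, -0.0106, 0.2201]
orientation: [-3.139, 0.002, 1.43]
wrist_force: [-0.4, 0.5, -4.4]
opening: 0.0133
gripper_force: 79.3
time_s: 10.92
position: [0.4879, -0.0067, 0.1334]
orientation: [3.141, -0.002, 1.435]
wrist_force: [1.7, -0.3, -3.8]
opening: 0.0132
gripper_force: 79.2
10.92 pos [ 0.4879 -0.0067  0.1334] sh [-0.0048 -0.0012  0.0017] tr [ 0.0014 -0.002   0.0047] open 0.0132 F 79.199298620224 [ 1.7 -0.3 -3.8]
```

View pics/pre.png

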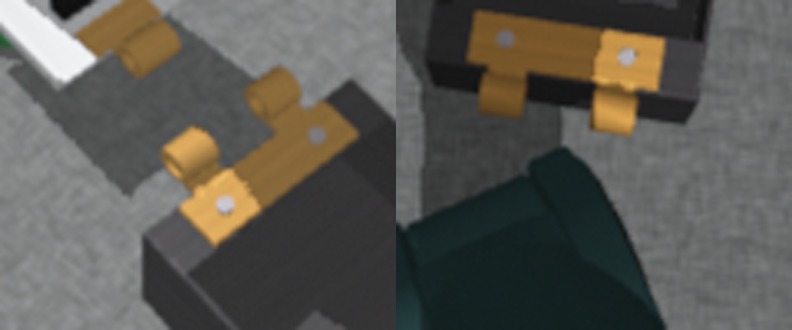

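```bash
cat > fit.py <<'E'
from h import *
from scipy.optimize import least_squares
def fit(n,img,dep,c0,yaw,half,lo=-.014,hi=.010):
    """cylinder r=12 mm, near c0; returns centre in world"""
    C=cloud(n,dep).reshape(-1,3); q=img.reshape(-1,3).astype(int)
    R=np.array([[np.cos(yaw),np.sin(yaw),0],[-np.sin(yaw),np.cos(yaw),0],[0,0,1]])
    L=(C-c0)@R.T
    m=(q[:,0]-q[:,2]>35)&(L[:,0]>lo)&(L[:,0]<hi)&(abs(L[:,1])<half+.007)&(L[:,2]>-.008)&(L[:,2]<.018)
    L=L[m]
    r=least_squares(lambda v:np.hypot(L[:,0]-v[0],L[:,2]-v[1])-.012,[0,0],loss='soft_l1',f_scale=.0007)
    y=np.percentile(L[:,1],[2,50,98]); 
    print(n,len(L),'dx,dz mm',(r.x*1e3).round(2),'med|res|',np.median(abs(r.fun))*1e3,'y range',(y*1e3).round(1))
    return c0+R.T@np.array([r.x[0],(y[0]+y[2])/2,r.x[1]])
E
python3 - <<'E'
from fit import *
f=np.load('pre.npz');t=np.load('top0.npz');s0=np.load('scene0.npz')
yaw=-.14;ex=np.array([np.cos(yaw),np.sin(yaw),0]);ey=np.array([-ex[1],ex[0],0]);A=np.array([.613,-.0265,.097])
for it in range(2):
  P={}
  for n,im,de in(('scene',f['p'],f['d']),('scene',s0['p'],s0['d']),('top',t['p'],t['d']),('top',f['q'],f['e'])):
    k=[fit(n,im,de,A+s*.0315*ey,yaw,.0125) for s in(-1,1)]
    d=k[1]-k[0];print('  mid',((k[0]+k[1])/2).round(4),'yaw',np.arctan2(-d[0],d[1]).round(3),'sep',np.linalg.norm(d).round(4))
  if it==0: A=(k[0]+k[1])/2;A[2]=.097
s=ctrl.state();y=s['orientation'][2]-np.pi/2;e=np.array([np.cos(y),np.sin(y),0])
c=s['position']+.057*e+[0,0,-.0355];print('pred hk',c.round(4),y)
print('fit hk',fit('scene',f['p'],f['d'],c,y,.015).round(4))
E
```

```text
scene 163 dx,dz mm [-0.06  0.63] med|res| 0.9183203928908173 y range [-12.1  -2.8  11.6]
scene 147 dx,dz mm [0.31 0.81] med|res| 1.3099622340180233 y range [-11.9  -4.8  11.6]
  mid [ 0.6131 -0.0267  0.0977] yaw -0.146 sep 0.0631
scene 168 dx,dz mm [0.04 0.62] med|res| 1.0395485830275693 y range [-11.9  -2.5  11.9]
scene 160 dx,dz mm [-0.54  0.64] med|res| 1.0851651949530337 y range [-12.1  -3.4  11.8]
  mid [ 0.6127 -0.0265  0.0976] yaw -0.131 sep 0.0629
top 166 dx,dz mm [0.19 0.38] med|res| 0.7817523133647318 y range [-10.6   1.3  12.9]
top 165 dx,dz mm [0.41 0.49] med|res| 0.7478702913575399 y range [-10.8   0.7  12.5]
  mid [ 0.6134 -0.0256  0.0974] yaw -0.143 sep 0.0627
top 159 dx,dz mm [0.18 0.15] med|res| 0.7908246506394909 y range [-10.7   0.8  12.2]
top 162 dx,dz mm [0.53 0.44] med|res| 0.6421409079812399 y range [-10.9   0.6  12.4]
  mid [ 0.6135 -0.0258  0.0973] yaw -0.146 sep 0.063
scene 173 dx,dz mm [-0.57  0.63] med|res| 0.9510150353116732 y range [-12.9  -4.2  10.8]
scene 151 dx,dz mm [0.08 0.8 ] med|res| 1.289159948739408 y range [-12.7  -5.4  10.8]
  mid [ 0.6131 -0.
[... 193 characters left out ...]
-12.9  -4.3  11. ]
  mid [ 0.6127 -0.0265  0.0976] yaw -0.131 sep 0.0629
top 167 dx,dz mm [-0.17  0.38] med|res| 0.7786752208231561 y range [-11.4   0.4  12.2]
top 168 dx,dz mm [0.06 0.49] med|res| 0.7273060275995221 y range [-11.6  -0.2  11.7]
  mid [ 0.6134 -0.0256  0.0974] yaw -0.144 sep 0.0627
top 160 dx,dz mm [-0.18  0.15] med|res| 0.7842648030893847 y range [-11.5   0.1  11.5]
top 165 dx,dz mm [0.17 0.44] med|res| 0.6439902190090527 y range [-11.6  -0.2  11.6]
  mid [ 0.6135 -0.0258  0.0973] yaw -0.146 sep 0.063
pred hk [ 0.5448 -0.0149  0.0983] -0.13710709100487284
scene 170 dx,dz mm [-0.17  0.69] med|res| 0.9607603073662649 y range [-19.9  -9.4   8.3]
fit hk [ 0.5438 -0.0206  0.099 ]
```

Depth fits agree, and the hatch sits about 5 mm off along its y in the grip, which I'll compensate. Now advancing to 28 mm short of the axis and looking again.

```bash
python3 - <<'E'
from h import *
go(np.array([.5571,-.0124,.132])-.028*np.array([.99,-.142,0]),-.143)
E
```

```text
11.02 pos [ 0.4883 -0.0071  0.1338] sh [0.0085 0.0817 0.0038] tr [ 0.0029 -0.0022  0.0075] open 0.0127 F 79.1996169090271 [ 0.3  0.4 -4.2]
```

```bash
python3 -m handwheel '[[[0.0085,0.01,0.003,0.003,-0.002,0.0075,-1],[0.0085,0.025,0.003,0.003,-0.002,0.0075,-1],[0.0085,0.04,0.003,0.003,-0.002,0.0075,-1],[0.0085,0.055,0.003,0.003,-0.002,0.0075,-1],[0.0085,0.068,0.003,0.003,-0.002,0.0075,-1],[0.0085,0.077,0.003,0.003,-0.002,0.0075,-1],[0.0085,0.081,0.003,0.003,-0.002,0.0075,-1],[0.0085,0.0815,0.003,0.003,-0.002,0.0075,-1],[0.0085,0.0815,0.003,0.003,-0.002,0.0075,-1]]]'
cat > chk.py <<'E'
from fit import *
import sys
yaw=-.143;A=np.array([.613,-.0266,.0976])
p,d=optics.camera('scene');s=ctrl.state();R=toolR(s);y=s['orientation'][2]-np.pi/2
e=np.array([np.cos(y),np.sin(y),0]);ey=np.array([-e[1],e[0],0])
c=s['position']+.057*e-.0053*ey+[0,0,-.035]
h=fit('scene',p,d,c,y,.015,hi=float(sys.argv[2]) if len(sys.argv)>2 else .010)
k=[fit('scene',p,d,A+i*.0315*np.array([.142,.99,0]),yaw,.0125) for i in(-1,1)]
A=(k[0]+k[1])/2; D=Ro.from_euler('z',-yaw).apply(A-h)
print('hk',h.round(4),'nom',c.round(4),'axis',A.round(4),'need (axis frame) mm',(D*1e3).round(1),'yaw',y.round(3),'nom need',(Ro.from_euler('z',-yaw).apply(A-c)*1e3).round(1))
print('rpy',s['orientation'].round(3),'F',s['wrist_force'].round(1),s['time_s'])
print('shift',(R.inv().apply(A-h)/.5).round(4))
a=cv2.resize(p[235:335,270:390],None,fx=5,fy=5,interpolation=2);cv2.imwrite(f'pics/{sys.argv[1]}.png',a[:,:,::-1])
E
python3 chk.py k1
```

```text
time_s: 11.77
position: [0.5281, -0.009, 0.1312]
orientation: [-3.139, 0.001, 1.427]
wrist_force: [-0.6, -0.1, -4.1]
opening: 0.0127
gripper_force: 79.4
scene 170 dx,dz mm [0.15 0.01] med|res| 1.0216434366383027 y range [-15.2  -3.7  13.5]
scene 156 dx,dz mm [0.06 0.25] med|res| 1.2633427245445967 y range [-12.   -2.7  11.4]
scene 148 dx,dz mm [0.73 0.11] med|res| 1.3267174018667072 y range [-11.9  -4.   11.7]
hk [ 0.5836 -0.0232  0.0962] nom [ 0.5836 -0.0223  0.0962] axis [ 0.6134 -0.0268  0.0978] need (axis frame) mm [30.   0.6  1.6] yaw -0.143 nom need [30.2 -0.3  1.6]
rpy [-3.138e+00  1.000e-03  1.427e+00] F [-0.3 -0.1 -3.5] 11.8167
shift [ 0.0012  0.06   -0.0033]
```

View pics/k1.png

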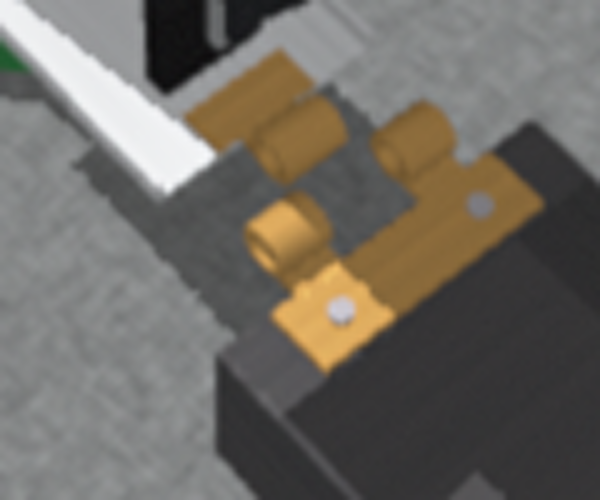

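The crop shows the hatch knuckle at (300,140), squarely in front of the gap between the fixed knuckles at (288,238) and (414,140), laterally aligned. Inserting slowly.

```bash
python3 -m handwheel '[[[0.0005,0.005,-0.003,0,0,0,-1],[0.0005,0.012,-0.003,0,0,0,-1],[0.0005,0.02,-0.003,0,0,0,-1],[0.0005,0.028,-0.003,0,0,0,-1],[0.0005,0.036,-0.003,0,0,0,-1],[0.0005,0.044,-0.003,0,0,0,-1],[0.0005,0.051,-0.003,0,0,0,-1],[0.0005,0.056,-0.003,0,0,0,-1],[0.0005,0.059,-0.003,0,0,0,-1],[0.0005,0.06,-0.003,0,0,0,-1],[0.0005,0.06,-0.003,0,0,0,-1],[0.0005,0.06,-0.003,0,0,0,-1]]]'
python3 -m handwheel '[[[0,0,0,0,0,0,-1],[0,0,0,0,0,0,-1],[0,0,0,0,0,0,-1],[0,0,0,0,0,0,-1]]]'
python3 chk.py k2
```

```text
time_s: 12.82
position: [0.5579, -0.0129, 0.1327]
orientation: [-3.139, 0.0, 1.427]
wrist_force: [0.2, 0.2, -4.4]
opening: 0.0131
gripper_force: 79.4
time_s: 13.15
position: [0.5581, -0.0128, 0.1328]
orientation: [-3.139, 0.0, 1.427]
wrist_force: [0.4, -0.7, -3.7]
opening: 0.0127
gripper_force: 79.4
scene 225 dx,dz mm [-0.43 -0.2 ] med|res| 0.9529006201740436 y range [-21.3  -1.   21.3]
scene 184 dx,dz mm [0.02 0.12] med|res| 1.1184770723245896 y range [-12.   -0.3  18.5]
scene 147 dx,dz mm [-0.59  0.02] med|res| 0.968445383281967 y range [-18.7  -4.1  11.8]
hk [ 0.6134 -0.0262  0.0976] nom [ 0.6138 -0.0262  0.0978] axis [ 0.6127 -0.0266  0.0977] need (axis frame) mm [-0.6 -0.6  0. ] yaw -0.143 nom need [-1.  -0.6 -0.2]
rpy [-3.139  0.     1.427] F [-0.8 -0.3 -4.3] 13.2
shift [-0.0011 -0.0012 -0.0001]
```

View pics/k2.png

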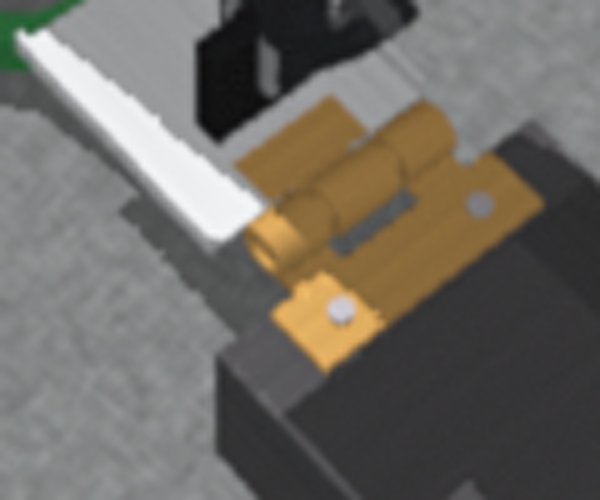

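The hatch knuckle fills the gap at crop (355,185), in line with both fixed knuckles. The error is under about 1 mm, and the wrist force shows only the hatch's weight, so there is no sign of contact.

```bash
python3 -c "
from bench import job_done
print(job_done())"
```

```text
the job is handed in; nothing more can be done
None
```

I handed the job in with all three offcuts in the bin and the hatch still gripped level, its knuckle within about 1 mm of the housing's hinge axis by my measurement and no sign of contact; the hand-in returned no verdict.

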